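# Prop up the vacuum pump with a pry bar

### The job

Juice has run under the heavy vacuum pump and the bench there must be wiped. Push down the raised handle of the pry bar that is already set under the pump's front edge until the front is high enough for the spring-loaded prop to swing fully forward, then ease off and let go, so that the pump is left standing tilted on its prop. Lift it with the bar only: do not touch the pump itself with the arm or gripper.

Things in the scene. Friction and masses are not known exactly. Their poses are not given: they have to be found in the camera images.
- pump: Vacuum pump, about 5 kg, 166 mm tall: motor on a grey plate 180 (x) x 220 (y) mm on four 17.5 mm feet. Origin: centre of its footprint, at bench height. -x is the front, where the bar goes under the plate. It tips on its rear feet, 75 mm behind the origin: the prop clears at about 0.09 rad; the bar right down on the bench gives about 0.15 rad and does no harm.
- prop (a joint): Angle (rad) of the pump's U-shaped 8 mm rod prop, 52 mm long, hinged on both sides of the pump 45 mm in front of its origin and 45 mm up. 0 = folded back, its cross rod on the bench under the pump; a spring swings it forward by itself as the front rises; 0.77 = fully forward at its stop, just past upright, where it holds the pump up.
- bar_handle (a point): Push here: top centre of the loose steel pry bar's handle, 25 mm from its end (grip 60 x 30 x 12 mm; bar 24 x 8, 290 long, sloping up 17 deg from the pump). Starts 94 mm above the bench, 178 mm level from the fulcrum; the prop passes upright when it is down to about 40 mm (go to 30 to be sure); the end meets the bench at about 15 mm. Push 5 to 13 N. Its x: level towards the pump.
- fulcrum: Loose steel saddle block 50 x 60 mm, with a round crown 24 mm above the bench on which the bar turns, between two cheeks 36 mm tall. Origin: centre of its underside; its x points along the bar to the pump. It stays put. A second bar and a plain block lying apart on the bench are spares.

How it is judged:
By the outcome, as a careful person would: the job done as asked, in the order asked, and still so for the second after the job is handed in, with the robot touching nothing.
It also fails if it takes over 32 s, if anything falls off the work surface, if the arm or the gripper's body presses on something with over 40 N, if the wrist force passes 120 N, or if a joint passes its speed limit or range.

### The arm

A 6-joint arm with a two-finger parallel gripper is mounted at the origin on the work surface. World frame = base frame: x ahead of the robot, y to its left, z up, the work surface at z = 0. Lengths are in m, angles in rad, forces in N, time in s.
With the tool pointing down it reaches from about 0.35 to 0.85 m from the base axis. Payload 8.1 kg.
Tool frame: the origin (TCP) lies at the very end of the fingers, on their centre line; the grasp point (between the pads) lies 19 mm behind it (robot.pinch_z is the distance from the TCP to the grasp point, in m); x points along the fingers, z is the direction in which the jaws open and shut, and the axes are right-handed (so a half turn about x gives the same grasp; the last joint's range is limited). The gripper opens to 93 mm and grips with 3 to 60 N. Pads are 15 mm wide; open, the fingers measure 128 mm over their backs; the gripper's body (75 mm by 188 mm) begins 65 mm behind the grasp point.
Start: joints at [-1.31, 0.13, 1.488, -0, 1.523, -0.085], TCP at [0.203, -0.564, 0.219] pointing down, gripper open.
Joint ranges: [-2.96, 2.96], [-0.89, 2.26], [0.02, 2.5], [-1.34, 4.48], [0, 2.73], [-2.66, 2.66]. Speed limits (rad/s): [2.39, 2.39, 2.79, 3.14, 3.14, 3.14].

### API

Orientations are given as a rotation vector (axis times angle).
In Python, from plant import robot, optics, ticket gives the robot as it stands.
- The arm moves only by the tool jog_arm, never from a script. Its argument "targets" is a list of rows, each a list of 7 numbers: the shift along the tool's x, y, z in cm, then the turn, a rotation vector about the tool's x, y, z in degrees, then the closure, from 0 (fully open) to 1 (shut). In form: [[dx, dy, dz, ax, ay, az, grip], ...]. A call has 1 to 5 rows; each row is the pose to reach, as a shift and turn from the pose measured when the call began, along the tool's axes at that moment; what a row does not reach only later rows make up. A row lasts 1/8 s, in which the tool goes at most 62.5 mm and 10.7 degrees, less where a joint would pass 70% of its speed; a pose out of reach is approached as far as the arm can. A call with a gripper value outside its range is refused whole. The fingers move at their own pace and stop on an object; "squeeze" is the grip in N (left out, the last holds). Time passes only in rows, so rows that repeat a pose let the fingers close. It gives the time, the measured TCP pose, the force and the opening at its end, in the units of the state.
- robot.read_state(): the state, without advancing time (a new reading comes with each control period).
- optics.read_camera(name): name is "scene" or "top"; returns a dict with "frame" (420x560x3 uint8, red, green, blue), "vertical_fov" (degrees; the focal length in pixels is half the picture's height over the tangent of half this angle, whatever the lens; pixels are square), "cx", "cy" (the principal point, pixels), "R" (3x3) and "t" (3): a world point X has camera coordinates R X + t. Camera axes: x right, y down, z forward; pixel columns grow to the right and rows downward; lengths in m; the calibration is good to about 2 mm. A picture is of the moment at which its call begins. There is no depth.
- ticket.close_job(): hands the job in, once; it reports no verdict.
The state is a dict: "t": time; "q": joint angles; "dq": joint speeds; "joint_torque": joint torques, N m; "tool_pos": TCP position; "orientation": TCP orientation; "force": force on the tool from outside, world axes, zero at the start; "wrist_torque": the same for the moment, N m; "opening": finger opening in m.
Only numpy, scipy, OpenCV 4.12 (cv2) and the standard library are available. Lean on these libraries where they do the work, as an engineer would, in place of code of your own. Each camera call takes 0.05 s, during which the arm holds its last target.

## Working session

There is one attempt and no reset: what is moved stays moved. The work goes in short steps, Python scripts to look and compute and a tool call to move; the robot and the scene stay as the last step left them, time stands still between calls to the robot, and variables do not carry over. Pictures are saved under pics/ and viewed, and the job is handed in when it is done.

Besides the shell and the picture viewer there is one more tool, called after "Request:" in YAML: its name, and indented under it one key for each argument. jog_arm: Moves the arm, as the interface text tells. Its arguments: {"type":"object","properties":{"targets":{"type":"array"},"squeeze":{"type":"number"}},"required":["targets"]}

```bash
ls; mkdir -p pics
python3 - <<'E'
from plant import robot, optics, ticket
import cv2
s=robot.read_state();print({k:s[k] for k in('t','tool_pos','orientation','force','opening')})
for n in('scene','top'):
    c=optics.read_camera(n);cv2.imwrite(f'pics/{n}0.png',c['frame'][:,:,::-1]);print(n,c['vertical_fov'],c['cx'],c['cy'],c['R'],c['t'])
E
```

```text
pics
{'t': 0.0, 'tool_pos': array([ 0.20325312, -0.56391341,  0.21758415]), 'orientation': array([ 0.95200055,  1.35463252, -0.94998752]), 'force': array([ 0.4089078 ,  0.50516658, -0.41155877]), 'opening': 0.09297245187675829}
scene 46.41738866551186 277.5717944965987 204.73942304356225 [[ 0.32442266  0.94577803 -0.01593261]
 [ 0.7002115  -0.25144431 -0.6681913 ]
 [-0.63596682  0.2056202  -0.74381889]] [-0.28369226 -0.34996899  1.20832274]
top 54.940833368732626 282.3524804227326 214.38492159340274 [[-0.02472743 -0.99950259 -0.01957363]
 [-0.99672304  0.02615765 -0.07654379]
 [ 0.07701772  0.01761676 -0.99687407]] [0.10204196 0.59858235 0.66860293]
```

View pics/scene0.png

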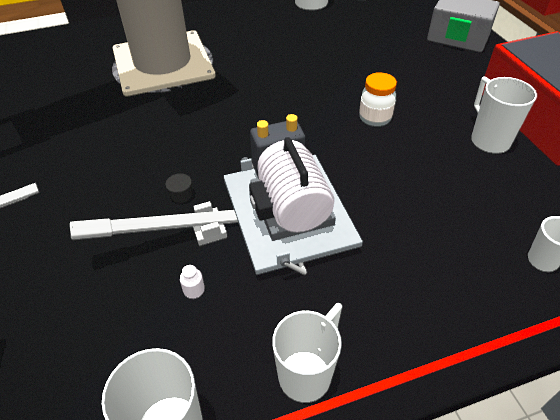

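View pics/top0.png

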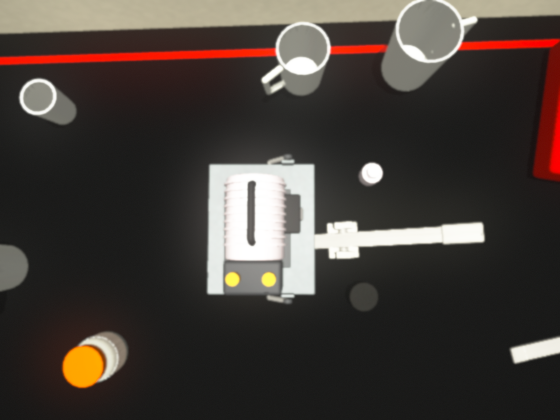

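The top view shows the handle's end at about (484,233), the fulcrum at (343,240) and the pump at (261,229). In the scene view the handle's end is at about (72,229). I'll zoom in and measure.

Run:
```python
import cv2
a=cv2.imread('pics/top0.png')[190:280,300:500];b=cv2.imread('pics/scene0.png')[180:280,50:250]
import numpy as np
cv2.imwrite('pics/z0.png',cv2.resize(np.vstack([a,b]),None,fx=3,fy=3,interpolation=cv2.INTER_NEAREST))
```

```text
(no output)
```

View pics/z0.png

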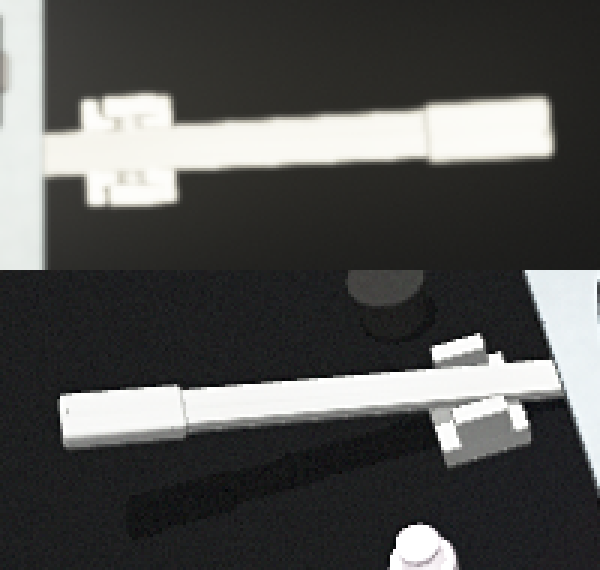

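```bash
cat > h.py <<'E'
from plant import robot, optics, ticket
import cv2, numpy as np
from scipy.spatial.transform import Rotation as Ro
def ray(c,p):
    f=210/np.tan(np.radians(c['vertical_fov']/2))
    d=np.array([(p[0]-c['cx'])/f,(p[1]-c['cy'])/f,1])
    R=np.array(c['R']);return -R.T@c['t'],R.T@d
def plane(c,p,z):
    o,d=ray(c,p);return o+d*(z-o[2])/d[2]
def tri(c1,p1,c2,p2):
    o1,d1=ray(c1,p1);o2,d2=ray(c2,p2)
    s=np.linalg.lstsq(np.c_[d1,-d2],o2-o1,rcond=None)[0]
    a=o1+s[0]*d1;b=o2+s[1]*d2
    return (a+b)/2,np.linalg.norm(a-b)
E
python3 - <<'E'
from h import *
np.set_printoptions(precision=4,suppress=True)
T=optics.read_camera('top');S=optics.read_camera('scene')
e,_=tri(T,(484,232.5),S,(70.7,228.8));print(e,_)
b,_=tri(T,(442.8,234.5),S,(111.3,225.7));print(b,_)
H=e+(b-e)*25/60;print('handle tri',H,np.linalg.norm(b-e))
ht=(484+(442.8-484)*25/60,232.5+2*25/60); hs=(70.7+40.6*25/60,228.8-3.1*25/60)
H=plane(T,ht,.094);print(H,plane(S,hs,.094))
F=plane(T,(343,240),.035);print('ful',F,H-F)
s=robot.read_state();R=Ro.from_rotvec(s['orientation']).as_matrix();print(R)
for z in (.13,.094): print(R.T@(np.r_[H[:2],z]-s['tool_pos'])*100)
u=(F-H);u[2]=0;u/=np.linalg.norm(u);print('u',u,'tool',R.T@u)
E
```

```text
[ 0.56   -0.2208  0.092 ] 0.0008642284385875779
[ 0.5588 -0.1648  0.0751] 0.0006509836002320406
handle tri [ 0.5595 -0.1975  0.085 ] 0.05854955119600876
[ 0.5593 -0.1944  0.094 ] [ 0.5682 -0.1955  0.094 ]
ful [ 0.5545 -0.0139  0.035 ] [ 0.0048 -0.1805  0.059 ]
[[-0.0003  0.9408  0.3389]
 [ 0.0012  0.3389 -0.9408]
 [-1.      0.0001 -0.0012]]
[  8.8276  46.0244 -22.7064]
[ 12.4276  46.024  -22.702 ]
u [-0.0267  0.9996  0.    ] tool [ 0.0012  0.3136 -0.9495]
```

Request:
jog_arm:
  targets:
    - [0,4,-2,-8,0,0,1]
    - [0,9,-4.5,-16,0,0,1]
    - [0,14,-7,-24,0,0,1]
    - [0,19,-9.5,-32,0,0,1]
    - [0,24,-12,-40,0,0,1]
  squeeze: 20

```text
t: 0.82
tool_pos: [0.3894, -0.3684, 0.2181]
orientation: [0.41, 1.532, -0.409]
force: [1.4, -1.0, -0.5]
opening: 0.0474
```

```bash
cat > go.py <<'E'
from h import *
np.set_printoptions(precision=3,suppress=True)
s=robot.read_state();R=Ro.from_rotvec(s['orientation']).as_matrix()
print('t',s['t'],s['tool_pos'],s['force'],s['opening'],'\n',R)
import sys
if len(sys.argv)>3:
  print('shift cm',R.T@(np.array(sys.argv[1:4],float)-s['tool_pos'])*100)
  # goal: x down, z along +x
  G=np.array([[0,0,1],[0,-1,0],[-1,0,0]]).T
  G=np.c_[[0,0,-1],[0,1,0],[1,0,0]]
  G=np.c_[[0,0,-1],np.cross([1,0,0],[0,0,-1]),[1,0,0]]
  print('turn deg',np.degrees(Ro.from_matrix(R.T@G).as_rotvec()))
E
python3 go.py .56 -.196 .15
```

```text
t 0.825 [ 0.389 -0.368  0.218] [ 1.443 -1.039 -0.508] 0.04744825787102971 
 [[-0.     0.499  0.867]
 [ 0.001  0.867 -0.499]
 [-1.     0.001 -0.001]]
shift cm [ 6.821 23.45   6.19 ]
turn deg [-29.936  -0.03   -0.058]
```

Request:
jog_arm:
  targets:
    - [0,5,1.5,-8,0,0,1]
    - [0,10,2.5,-15,0,0,1]
    - [0,15,4,-22,0,0,1]
    - [0,20,5.3,-30,0,0,1]
    - [3,23.4,6.2,-30,0,0,1]

```text
t: 1.45
tool_pos: [0.5629, -0.1954, 0.1907]
orientation: [-0.004, 1.566, 0.003]
force: [0.2, -1.2, -0.9]
opening: 0.0011
```

```bash
python3 go.py .56 -.196 .11
```

```text
t 1.45 [ 0.563 -0.195  0.191] [ 0.243 -1.183 -0.95 ] 0.0010510628311946445 
 [[ 0.005 -0.005  1.   ]
 [-0.001  1.     0.005]
 [-1.    -0.001  0.005]]
shift cm [ 8.07  -0.054 -0.335]
turn deg [0.261 0.285 0.055]
```

Request:
jog_arm:
  targets:
    - [3,0,-0.3,0,0,0,1]
    - [6,0,-0.3,0,0,0,1]
    - [8,0,-0.3,0,0,0,1]
    - [8,0,-0.3,0,0,0,1]

```text
t: 1.95
tool_pos: [0.559, -0.195, 0.1087]
orientation: [-0.003, 1.569, 0.004]
force: [0.4, 0.6, 0.7]
opening: 0.0008
```

```bash
cat > look.py <<'E'
from h import *
import sys
T=optics.read_camera('top')['frame'][:,:,::-1];S=optics.read_camera('scene')['frame'][:,:,::-1]
a=cv2.resize(T[130:330,190:500],(775,500))[:290*1+200];b=cv2.resize(S[120:300,50:380],None,fx=2.35,fy=2.35)
cv2.imwrite(f'pics/{sys.argv[1]}t.png',a);cv2.imwrite(f'pics/{sys.argv[1]}s.png',b)
E
python3 look.py a; python3 go.py .56 -.196 .09
```

```text
t 2.05 [ 0.561 -0.196  0.112] [ 0.102 -0.325 -0.036] 0.0004568207367690676 
 [[ 0.006 -0.004  1.   ]
 [-0.001  1.     0.004]
 [-1.    -0.001  0.006]]
shift cm [ 2.16  -0.015 -0.085]
turn deg [0.245 0.332 0.076]
```

View pics/as.png

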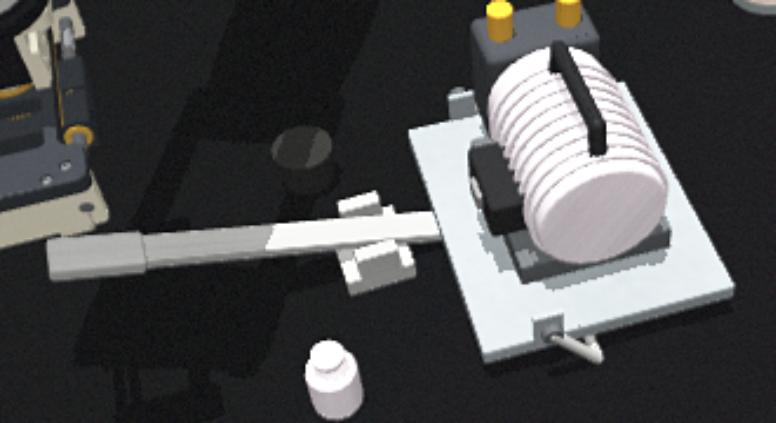

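View pics/at.png

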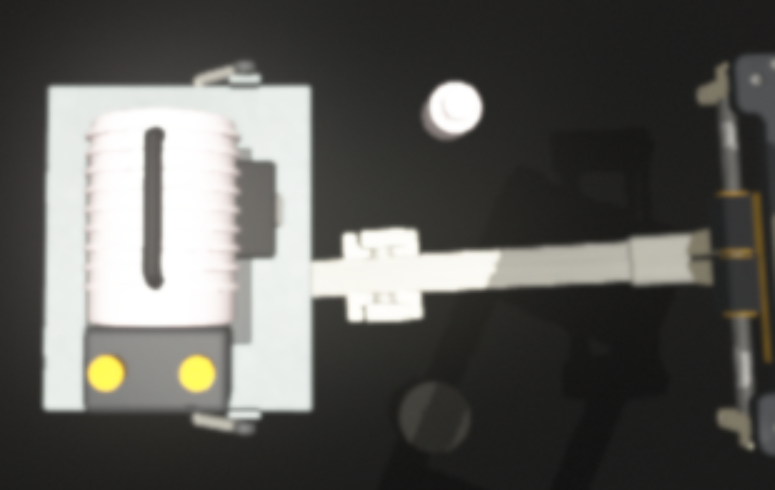

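Run:
```python
from h import *
s=robot.read_state()
for n in('scene','top'):
    c=optics.read_camera(n);f=210/np.tan(np.radians(c['vertical_fov']/2))
    im=c['frame'][:,:,::-1].copy()
    for X in (s['tool_pos'],s['tool_pos']+[0,0,.05]):
        p=np.array(c['R'])@X+c['t'];print(n,p[:2]/p[2]*f+[c['cx'],c['cy']])
    cv2.imwrite(f'pics/b{n}.png',im)
```

```text
scene [ 83.42949408 216.38723613]
scene [ 72.41978948 193.34282664]
top [472.9234108  231.99261486]
top [489.55853312 230.77153471]
```

View pics/bscene.png

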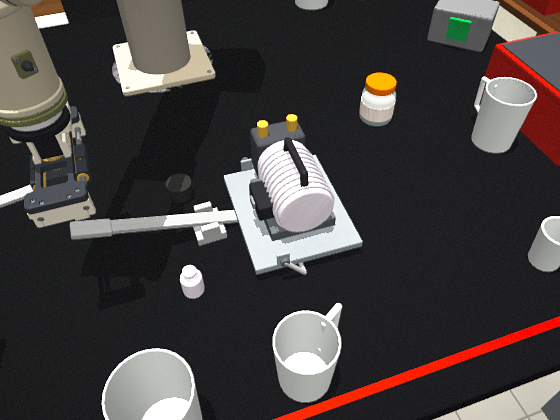

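View pics/btop.png

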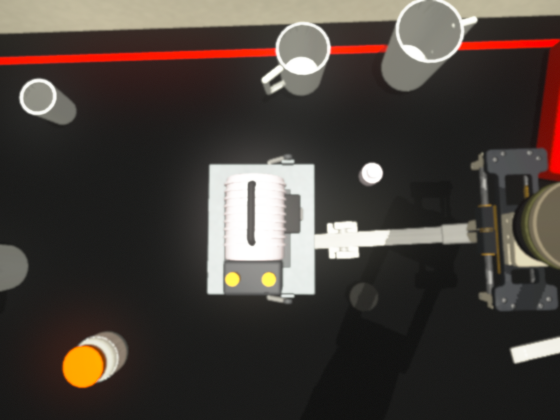

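Request:
jog_arm:
  targets:
    - [1.0,0,0,0,0,0,1]
    - [1.6,0,0,0,0,0,1]
    - [2.2,0,0,0,0,0,1]
    - [2.6,-0.1,0,0,0,0,1]
    - [3.0,-0.3,0,0,0,0,1]

```text
t: 2.78
tool_pos: [0.5617, -0.1987, 0.0825]
orientation: [-0.005, 1.563, 0.003]
force: [-1.2, 3.2, 2.5]
opening: 0.0008
```

```bash
python3 go.py .56 -.205 .03
```

```text
t 2.775 [ 0.562 -0.199  0.082] [-1.186  3.196  2.546] 0.0008470035482358527 
 [[ 0.008 -0.005  1.   ]
 [-0.001  1.     0.005]
 [-1.    -0.001  0.008]]
shift cm [ 5.247 -0.626 -0.216]
turn deg [0.261 0.435 0.069]
```

Request:
jog_arm:
  targets:
    - [0.6,-0.2,0,0,0,0,1]
    - [1.2,-0.3,0,0,0,0,1]
    - [1.8,-0.5,0,0,0,0,1]
    - [2.4,-0.6,0,0,0,0,1]
    - [3.0,-0.8,0,0,0,0,1]

```text
t: 3.4
tool_pos: [0.5621, -0.2066, 0.0521]
orientation: [-0.004, 1.563, 0.003]
force: [-0.1, 3.1, 5.3]
opening: 0.0002
```

```bash
python3 look.py c; python3 go.py .56 -.207 .03
```

```text
t 3.5 [ 0.562 -0.207  0.052] [0.444 3.499 4.499] 0.0006331352660061002 
 [[ 0.007 -0.004  1.   ]
 [-0.001  1.     0.004]
 [-1.    -0.001  0.007]]
shift cm [ 2.162 -0.016 -0.185]
turn deg [0.251 0.396 0.055]
```

View pics/cs.png

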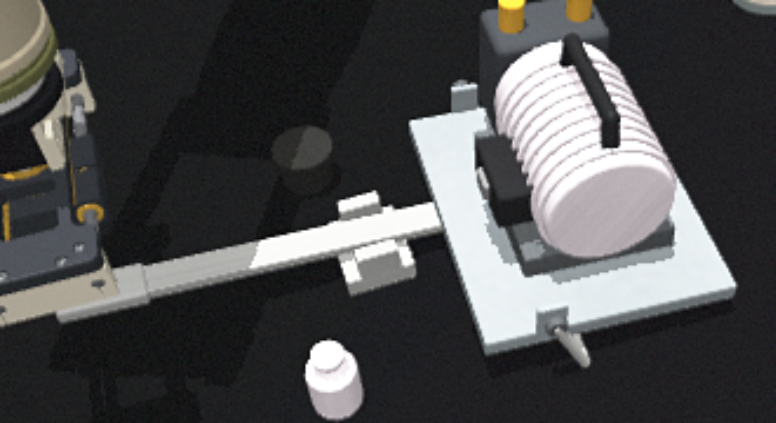

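View pics/ct.png

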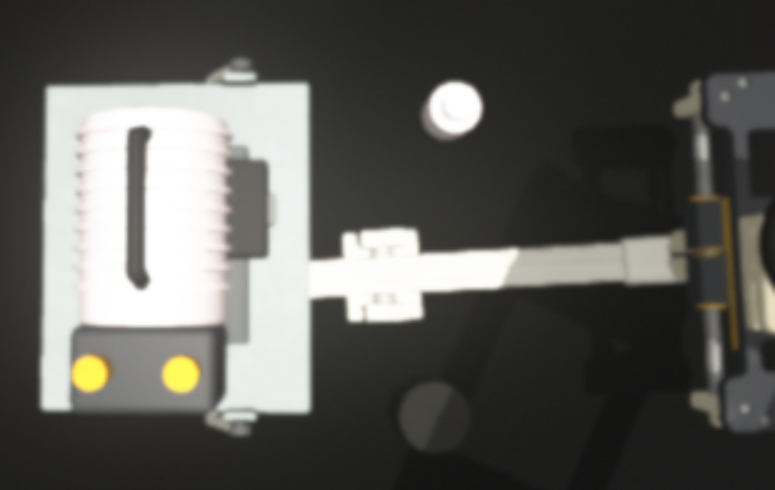

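The pump's front is rising and the prop is swinging: its foot is now at about (585,360) in the scene crop, and the rod is nearly upright. The bar is still seated between the cheeks. I'll keep pushing down.

Request:
jog_arm:
  targets:
    - [0.5,0,0,0,0,0,1]
    - [1.0,-0.1,0,0,0,0,1]
    - [1.5,-0.1,0,0,0,0,1]
    - [2.0,-0.1,0,0,0,0,1]
    - [2.4,-0.1,0,0,0,0,1]

```text
t: 4.12
tool_pos: [0.5629, -0.2086, 0.029]
orientation: [-0.005, 1.562, 0.002]
force: [-2.5, 2.0, 11.0]
opening: 0.0008
```

Request:
jog_arm:
  targets:
    - [0,0,0,0,0,0,1]
    - [0,0,0,0,0,0,1]

```text
t: 4.38
tool_pos: [0.5634, -0.2087, 0.0301]
orientation: [-0.006, 1.561, 0.001]
force: [-3.3, 5.2, 10.1]
opening: 0.0004
```

```bash
python3 look.py d; python3 go.py .56 -.207 .025
```

```text
t 4.475 [ 0.563 -0.209  0.03 ] [-2.726  4.449  9.94 ] 0.0005322402010373904 
 [[ 0.01  -0.004  1.   ]
 [-0.003  1.     0.004]
 [-1.    -0.003  0.01 ]]
shift cm [ 0.501  0.171 -0.339]
turn deg [0.256 0.562 0.155]
```

View pics/ds.png

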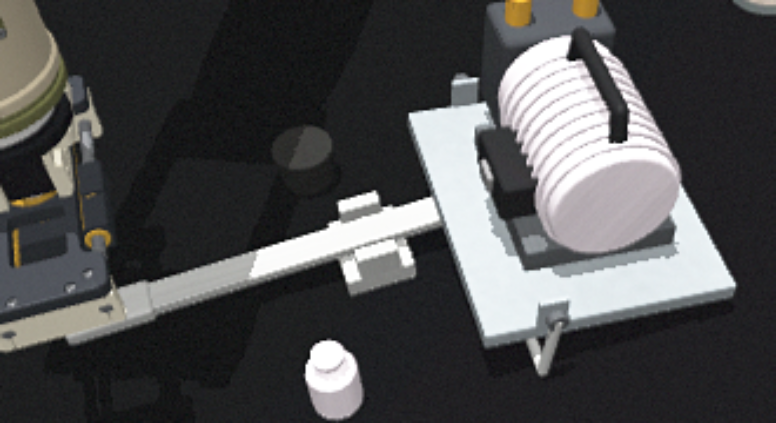

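View pics/dt.png

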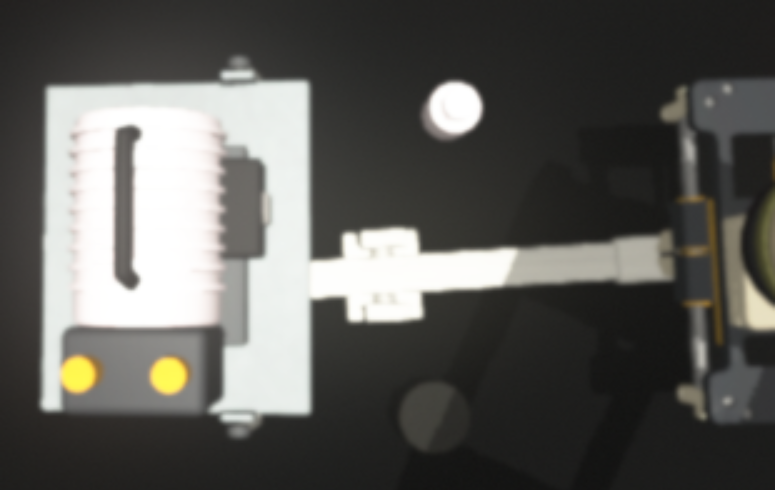

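The prop's foot has moved forward, to about (543,372) in the crop, past its hinge at (560,320). I'll go slightly lower and hold, to confirm it is at its stop.

Request:
jog_arm:
  targets:
    - [0.4,0,0,0,0,0,1]
    - [0.8,0,0,0,0,0,1]
    - [0.8,0,0,0,0,0,1]
    - [0.8,0,0,0,0,0,1]

```text
t: 4.97
tool_pos: [0.5643, -0.2088, 0.0233]
orientation: [-0.006, 1.559, 0.001]
force: [-2.2, 6.0, 10.3]
opening: 0.0006
```

```bash
python3 look.py e; python3 go.py .56 -.207 .025
```

```text
t 5.075 [ 0.564 -0.209  0.023] [-1.568  5.582 10.048] 0.00044640405272857033 
 [[ 0.011 -0.005  1.   ]
 [-0.003  1.     0.005]
 [-1.    -0.003  0.011]]
shift cm [-0.173  0.181 -0.43 ]
turn deg [0.262 0.659 0.176]
```

View pics/es.png

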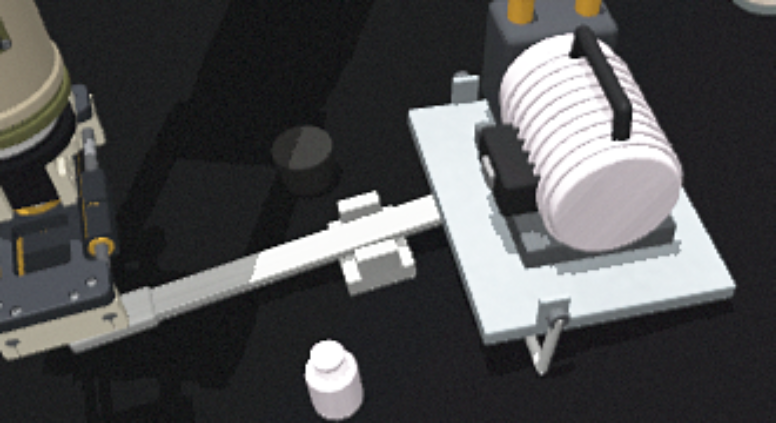

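The foot is still at (542,371) although the pump rose further, so the prop is at its stop. Now I'll ease off gently.

Request:
jog_arm:
  targets:
    - [-0.2,0,0,0,0,0,1]
    - [-0.4,0,0,0,0,0,1]
    - [-0.6,0,0,0,0,0,1]
    - [-0.8,0,0,0,0,0,1]
    - [-1.0,0,0,0,0,0,1]

```text
t: 5.7
tool_pos: [0.565, -0.2091, 0.0343]
orientation: [-0.007, 1.558, 0.001]
force: [0.2, 4.5, 6.0]
opening: 0.0002
```

Request:
jog_arm:
  targets:
    - [-0.2,0,0,0,0,0,1]
    - [-0.4,0,0,0,0,0,1]
    - [-0.6,0,0,0,0,0,1]
    - [-0.8,0,0,0,0,0,1]
    - [-1.0,0.1,0,0,0,0,1]

```text
t: 6.32
tool_pos: [0.5645, -0.2083, 0.0439]
orientation: [-0.006, 1.558, 0.0]
force: [-0.1, -0.8, 0.1]
opening: 0.0006
```

```bash
python3 look.py f; python3 go.py .56 -.207 .025
```

```text
t 6.425 [ 0.565 -0.208  0.044] [ 0.126  0.204 -0.108] 0.0005702795766072941 
 [[ 0.013 -0.004  1.   ]
 [-0.004  1.     0.005]
 [-1.    -0.004  0.013]]
shift cm [ 1.919  0.125 -0.503]
turn deg [0.257 0.746 0.223]
```

View pics/fs.png

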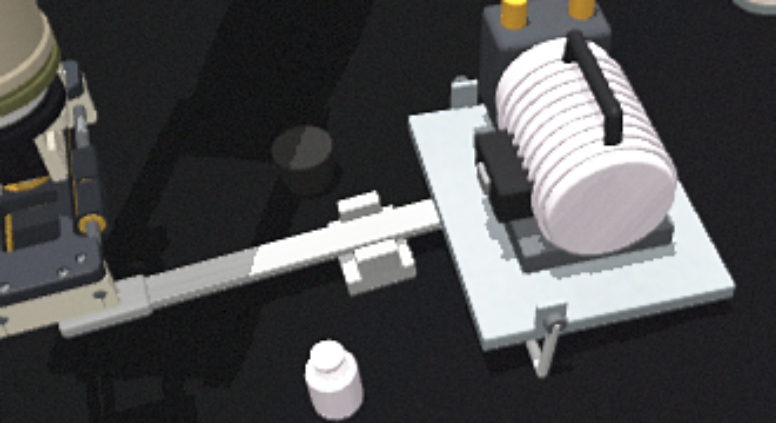

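The force has dropped to zero and the pump is standing on its prop, with the foot still forward at (542,373). I'll retreat well clear.

Request:
jog_arm:
  targets:
    - [-1.5,0,0,0,0,0,1]
    - [-4,0,0,0,0,0,1]
    - [-7,0,0,0,0,0,1]
    - [-11,0,0,0,0,0,1]
    - [-14,0,0,0,0,0,1]

```text
t: 7.05
tool_pos: [0.5635, -0.2079, 0.1874]
orientation: [-0.007, 1.556, -0.001]
force: [-0.6, -0.4, -0.4]
opening: 0.0004
```

Request:
jog_arm:
  targets:
    - [0,-3,-2,0,0,0,1]
    - [0,-6,-5,0,0,0,1]
    - [0,-10,-8,0,0,0,1]
    - [0,-10,-8,0,0,0,1]
    - [0,-10,-8,0,0,0,1]

```text
t: 7.68
tool_pos: [0.4842, -0.3083, 0.1875]
orientation: [-0.007, 1.555, -0.001]
force: [0.7, -0.1, -0.2]
opening: 0.0005
```

```bash
python3 look.py g; python3 go.py
```

```text
t 7.775 [ 0.485 -0.308  0.187] [ 0.159  0.043 -0.191] 0.0006152194948378466 
 [[ 0.016 -0.005  1.   ]
 [-0.005  1.     0.005]
 [-1.    -0.005  0.016]]
```

View pics/gs.png

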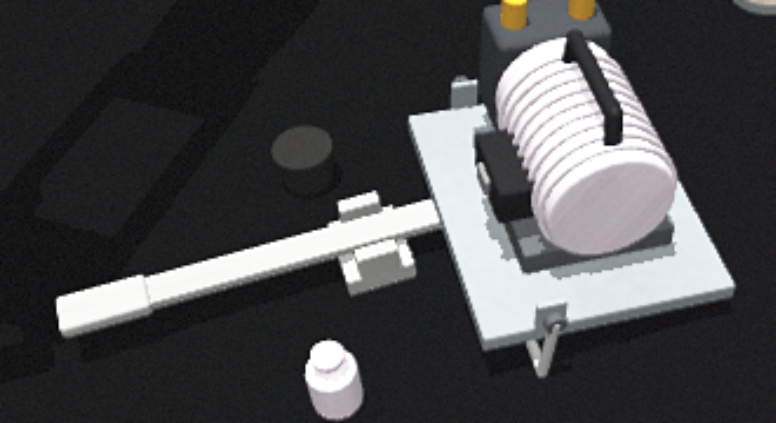

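View pics/gt.png

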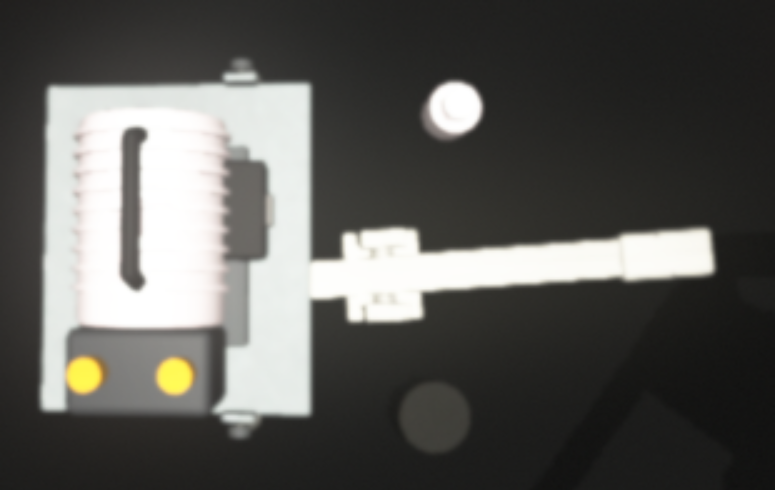

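The pump is stably tilted with its prop forward (foot at (542,373), unchanged). The bar rests on the fulcrum and the arm is clear of everything.

```bash
python3 -c "
from plant import ticket
print(ticket.close_job())"
```

```text
the job is handed in; nothing more can be done
None
```

The pump is standing tilted on its prop, and I have handed the job in at about 7.8 s of the 32 s allowed.

- **Lift:** I pushed the bar's handle down with the closed fingertips, from about 85–94 mm to 23 mm above the bench, with at most about 11 N downward. Around 30 mm the prop swung forward. Its foot stayed put as I went lower, so I took it to be at its stop.
- **Release:** I eased off slowly until the force read zero with the tool at about 44 mm, then moved the arm well clear. The arm and gripper only ever pushed on the bar's handle.
- **Last checks:** After the retreat, both cameras showed the pump still tilted, the prop's foot unmoved and forward, and the bar still seated on the fulcrum. The force reading was near zero.
- **Limits of the checks:** I judged the prop angle from the pictures and did not measure it in radians. The two ways of finding the handle height disagreed by about 9 mm at the start (85 mm triangulated, 94 mm stated), which had no effect on the result.

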